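Clamp down the lid of a pressure filter vessel with its removable crank

TASK

Close up the pressure filter vessel: swing its clamp bar over the lid and right into the catch, then fit the loose crank fully down onto the square end of the clamp screw and wind it clockwise until the screw is fully home, its collar down on the bar and its foot bearing on the lid. Leave the crank on the screw, and do not disturb the tube rack, bottle or beaker.

Things in the scene. Friction and masses are not known exactly. Their poses are not given: they have to be found in the camera images.
- vessel: Vessel fixed on the bench: 290 x 200 mm steel base, round steel pot 160 mm wide, an upright hinge post and, opposite, a C-shaped catch post 187 mm high. Origin on the bench under the pot's centre. +x points to the hinge post (105 mm from the centre), -x to the catch (from 103 to 133 mm from the centre), which is open on its -y side.
- bar (a joint): Angle (rad) of the flat steel clamp bar that swings level about the hinge post: 34 mm wide, underside 150 mm and top 172 mm above the bench. 0 = closed over the lid, its end stopped in the catch; it grows anticlockwise seen from above, up to 1.6 (swung out over the vessel's -y side), so it closes clockwise. It stays where it is left; friction about 0.7 N m.
- bar_hinge (a point): Point on the axis of the hinge post, at the height of the bar's top face. Its axes turn with the bar: -x points along the bar to its free end.
- bar_knob (a point): Centre of the top of the bright steel round knob on the bar with which it is swung: 25 mm wide, 27 mm tall above the bar's top face, 173 mm from the hinge axis.
- lid: Loose round steel lid, 172 mm wide, 12 mm thick, lying on the pot's flange, a raised round pad in its middle whose top is 20 mm above the origin. Origin at the lid's centre on its underside. A gauge (top 34 mm above the origin) and a small valve stand on it, clear of the bar and the foot.
- press_foot: Round steel foot (42 mm wide) under the clamp screw. It moves down with the screw and does not turn. Origin on the screw's axis, level with the top of the collar; the foot's underside is 67.5 mm below that.
- spindle (a joint): Angle (rad) by which the clamp screw is wound down: 0 at the top, grows clockwise seen from above, 8 mm a turn (crank, collar and foot go down with it). At 15.7 it is home: the collar is down on the bar (a firm stop) and the foot pressed on the lid; the foot first touches about 0.4 rad earlier. Friction about 0.18 N m; it never turns by itself.
- shaft_seat (a point): Upper end of the clamp screw: point on its axis at the top face of its collar (38 mm wide, 10 mm thick). Above this stands the square end: 16 mm across flats, 32 mm tall, straight for 24 mm, then tapering to 8 mm. x and y are square to the flats and turn with the screw. The axis is 105 mm from the hinge axis, along the bar. 203 mm above the bench with the screw at the top, 183 mm when home.
- crank: Loose plain steel crank, about 0.4 kg. Origin at the centre of the underside of its hub, where the square socket opens: 17.4 mm wide, 34 mm deep, flats along the crank's x and y. Hub 34 x 34 mm, 34 mm tall, with a round boss on it up to 50 mm. It starts in its rest, grip up. Fully fitted, the hub's underside lies on the collar: origin on shaft_seat.
- crank_grip (a point): Middle of the crank's upright black grip sleeve, 24 mm wide, 52 mm tall (46 to 98 mm above the crank's origin), 100 mm from the hub's axis. The sleeve spins freely on its pin, so a gripper may hold it without turning while it goes round.
- crank_rest: Fixed white plastic rest that the crank starts in, 170 x 64 mm: base 8 mm thick (the hub stands on it), a 24 mm high square collar round the hub, a 42 mm high block under the outer end of the arm. Origin on the bench under the hub's axis, +x along the crank's arm.
- tube_rack: Bystander: white test tube rack with tubes, 200 x 66 mm, 117 mm tall. Origin at the centre of its underside.
- reagent_bottle: Bystander: brown bottle, 70 mm wide, 150 mm tall. Origin at the centre of its underside.
- beaker: Bystander: glass beaker, 80 mm wide, 95 mm tall. Origin at the centre of its underside.
- crank_arm (a point): Point in the middle of the crank's arm, 42 mm from the hub's axis, near the centre of mass: a flat bar 20 mm wide and 12 mm thick (34 to 46 mm above the crank's origin) running along the crank's +x, out to 106 mm from the hub's axis. In the rest the arm is free underneath between 26 and 85 mm from the hub's axis.
Mind the look-alikes: they are no part of the job. What is shaped like the lid but purple is not meant. Leave any pink look-alike of the crank alone.

How it is judged:
By the outcome, as a careful person would: the job done as asked, in the order asked, and still so for the second after the job is handed in, with the robot touching nothing.
It also fails if it takes over 70 s, if anything falls off the work surface, if the arm or the gripper's body presses on something with over 40 N, if the wrist force passes 120 N, or if a joint passes its speed limit or range.

ROBOT

A 6-joint arm with a two-finger parallel gripper is mounted at the origin on the work surface. World frame = base frame: x ahead of the robot, y to its left, z up, the work surface at z = 0. Lengths are in m, angles in rad, forces in N, time in s.
With the tool pointing down it reaches from about 0.3 to 0.825 m from the base axis. Payload 5.4 kg.
Tool frame: the origin (TCP) lies at the very end of the fingers, on their centre line; the grasp point (between the pads) lies 19 mm behind it; z points along the fingers, y is the line along which they close (so a half turn about z gives the same grasp; the last joint's range is limited). The gripper opens to 92 mm and grips with 3 to 60 N. Pads are 20 mm wide; open, the fingers measure 128 mm over their backs; the gripper's body (75 mm by 189 mm) begins 69 mm behind the grasp point.
Start: joints at [0.931, 0.158, 1.597, -0, 1.386, -0.21], TCP at [0.24, 0.523, 0.191] pointing down, gripper open.
Joint ranges: [-2.91, 2.91], [-0.94, 2.29], [0.18, 2.7], [-1.29, 4.43], [0.17, 2.64], [-3, 3]. Speed limits (rad/s): [2.57, 2.57, 3.14, 3.14, 3.14, 3.14].

INTERFACE

Orientations are given as a rotation vector (axis times angle).
In Python, from workcell import bot gives the robot as it stands. Calls block until the motion is done:
- bot.goto(position, orientation): joint-space move of the TCP to a pose.
- bot.line_to(position, rot=None, max_speed=0.15): straight line of the TCP; rot=None keeps the orientation; max_speed is the mean speed in m/s.
- bot.set_joints(angles): joint-space move.
- bot.set_gripper(opening, newtons=None): opening from 0.0 (shut) to 1.0 (fully open); newtons is the grip in N (None keeps the last); returns when the fingers have stopped.
- bot.hold(seconds).
- bot.inverse_kinematics(position, orientation): joint angles nearest the present ones, or None.
- bot.read_camera(name): name is "scene" or "top" or "wrist"; returns a dict with "pixels" (480x640x3 uint8, blue, green, red), "fx", "fy", "cx", "cy" (pixels), "R" (3x3) and "t" (3): a world point X has camera coordinates R X + t. Camera axes: x right, y down, z forward; pixel columns grow to the right and rows downward; lengths in m; the calibration is good to about 2 mm. A picture is of the moment at which its call begins. There is no depth.
A pose or a line that the arm cannot do raises bot.MotionError and nothing moves.
- bot.job_done(): hands the job in; it is judged then, once.
Readings, each from a call of its own:
- bot.current_clock(): time.
- bot.current_joints(): joint angles.
- bot.current_joint_vel(): joint speeds.
- bot.current_effort(): joint torques, N m.
- bot.current_ee_pos(): TCP position.
- bot.current_tool_rot(): TCP orientation.
- bot.current_contact_force(): force on the tool from outside, world axes, zero at the start.
- bot.current_ft_torque(): the same for the moment, N m.
- bot.current_opening(): opening from 0.0 (shut) to 1.0 (fully open).
- bot.current_grip_force(): force on a finger pad.
Only numpy, scipy, OpenCV 4.12 (cv2) and the standard library are available. Lean on these libraries where they do the work, as an engineer would, in place of code of your own. Each camera call takes 0.05 s, during which the arm holds its last target. There are 200 camera calls.

## Working session

There is one attempt and no reset: what is moved stays moved. The work goes in short steps, each a Python script; the robot and the scene stay as the last script left them, time stands still between calls to the robot, and variables do not carry over. Pictures are saved under pics/ and viewed, at most 10 in all, crops included, and the job is handed in when it is done.

```bash
mkdir -p pics; ls
python3 - <<'E'
from workcell import bot
import cv2,numpy as np,pickle
d={}
for n in("scene","top","wrist"):
    c=bot.read_camera(n);cv2.imwrite(f"pics/{n}0.png",c["pixels"]);d[n]=c
    print(n,c["fx"],c["fy"],c["cx"],c["cy"],np.round(c["R"],3).tolist(),np.round(c["t"],3), np.round(-np.array(c["R"]).T@c["t"],3))
pickle.dump(d,open("cams.pkl","wb"))
print(bot.current_clock(),bot.current_tool_rot())
E
```

```text
pics
scene 549.3479781391812 549.3479781391812 324.0503569156189 245.70657871041556 [[0.624, 0.781, 0.012], [0.504, -0.391, -0.77], [-0.597, 0.487, -0.637]] [-0.455 -0.208  1.829] [ 1.481 -0.616  1.011]
top 459.38311500096074 459.38311500096074 318.76331087576165 243.5418591992695 [[0.009, -1.0, 0.004], [-0.982, -0.009, -0.189], [0.189, -0.003, -0.982]] [0.052 0.671 0.978] [0.474 0.061 1.087]
wrist 406.83108384572745 406.83108384572745 319.12026440542473 239.9544548661007 [[0.417, 0.909, -0.001], [0.883, -0.405, 0.239], [0.216, -0.101, -0.971]] [-0.574 -0.026  0.389] [0.179 0.551 0.384]
0.15 [-6.69825853e-01 -3.06875508e+00  2.09034235e-03]
```

View pics/top0.png

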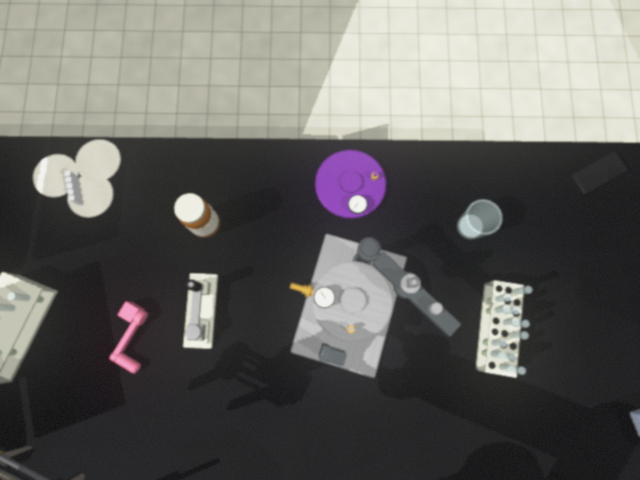

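View pics/scene0.png

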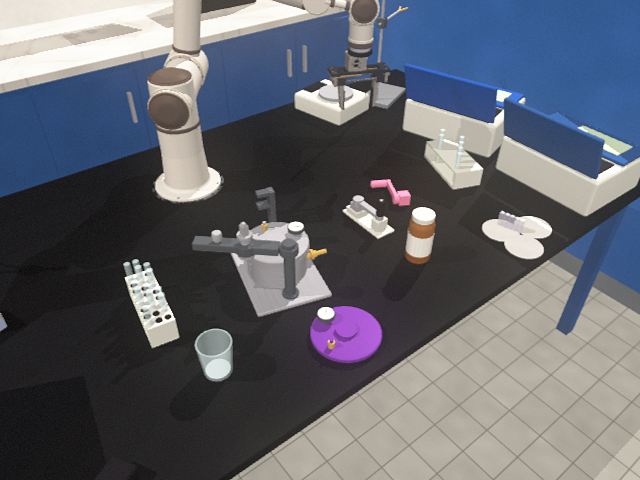

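Run:
```python
import cv2,numpy as np
t=cv2.imread("pics/top0.png");s=cv2.imread("pics/scene0.png")
f=lambda im,x,y,w,h,k:cv2.convertScaleAbs(cv2.resize(im[y:y+h,x:x+w],None,fx=k,fy=k,interpolation=cv2.INTER_CUBIC),alpha=1.3,beta=20)
cv2.imwrite("pics/c1.png",np.hstack([f(t,280,225,190,150,3.0),f(t,170,262,70,150,3.0)[:450]]))
cv2.imwrite("pics/c2.png",f(s,185,170,220,150,3.6))
```

```text
(no output)
```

View pics/c1.png

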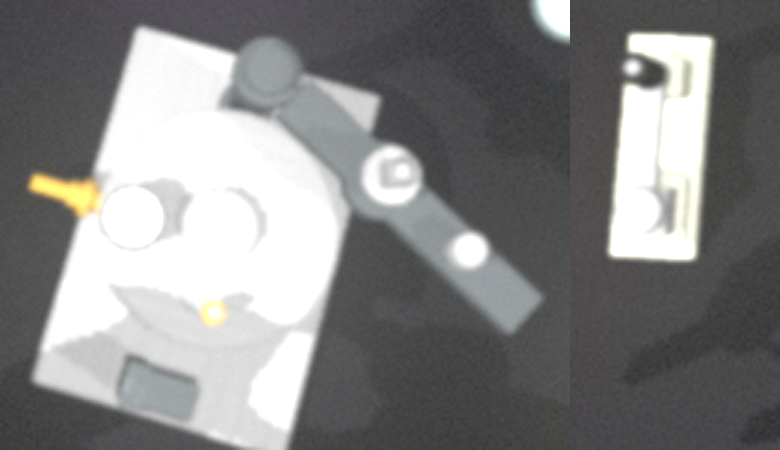

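View pics/c2.png

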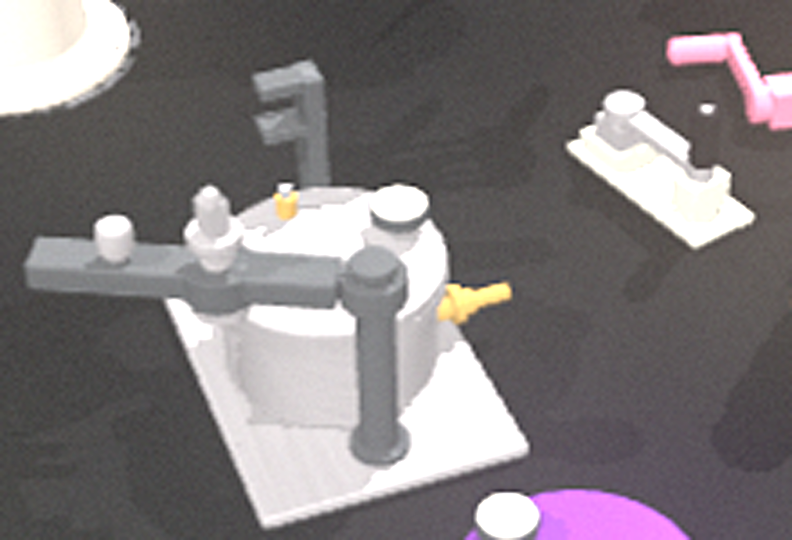

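```bash
cat > h.py <<'E'
import numpy as np, cv2, pickle
from scipy.optimize import least_squares
from scipy.spatial.transform import Rotation as Rot
def proj(c,X):
    p=np.array(c["R"])@np.asarray(X,float)+np.array(c["t"]).ravel()
    return np.array([c["fx"]*p[0]/p[2]+c["cx"],c["fy"]*p[1]/p[2]+c["cy"]])
def back(c,uv,z):
    R=np.array(c["R"]);o=-R.T@np.array(c["t"]).ravel()
    d=R.T@[(uv[0]-c["cx"])/c["fx"],(uv[1]-c["cy"])/c["fy"],1]
    return o+d*(z-o[2])/d[2]
def down(yaw):  # tool pointing down, tool y (closing line) at world angle yaw
    y=np.array([np.cos(yaw),np.sin(yaw),0]);z=np.array([0,0,-1.]);x=np.cross(y,z)
    return Rot.from_matrix(np.c_[x,y,z]).as_rotvec()
E
python3 - <<'E'
from h import *
d=pickle.load(open("cams.pkl","rb"));T,S=d["top"],d["scene"]
t=lambda u,v:(280+u/3,225+v/3); k=lambda u,v:(170+(u-570)/3,262+v/3); s=lambda u,v:(185+u/3.6,170+v/3.6)
pr=lambda n,c,uv,z:print(n,np.round(back(c,uv,z),4))
pr("knobT",T,t(469,250),.199);pr("knobS",S,s(113,224),.199)
pr("tipT",T,t(403,172),.235);pr("tipS",S,s(210,192),.235)
pr("collT",T,t(392,175),.203);pr("collS",S,s(214,238),.203)
pr("capT",T,t(269,70),.18);pr("capS",S,s(374,262),.18)
for u in[(137,27),(381,97),(287,450),(34,381)]:pr("baseT",T,t(*u),.012)
pr("padT",T,t(222,224),.1155)
pr("catchT",T,t(160,385),.187);pr("catchS",S,s(300,75),.187)
pr("hubT",T,k(648,208),.058);pr("hubS",S,s(624,103),.058)
pr("gripT",T,k(633,67),.106);pr("gripS",S,s(708,108),.106)
for u in[(629,34),(714,37),(695,261),(608,257)]:pr("restT",T,k(*u),.008)
E
```

```text
knobT [ 0.5204 -0.1681  0.199 ]
knobS [ 0.5239 -0.1669  0.199 ]
tipT [ 0.5662 -0.1198  0.235 ]
tipS [ 0.5753 -0.1207  0.235 ]
collT [ 0.5676 -0.1195  0.203 ]
collS [ 0.5817 -0.1247  0.203 ]
capT [ 0.6397 -0.0438  0.18  ]
capS [ 0.6425 -0.0407  0.18  ]
baseT [0.7043 0.0416 0.012 ]
baseT [ 0.6496 -0.1515  0.012 ]
baseT [ 0.3797 -0.0732  0.012 ]
baseT [0.4287 0.1183 0.012 ]
padT [ 0.5414 -0.0169  0.1155]
catchT [0.4342 0.0288 0.187 ]
catchS [0.4383 0.0392 0.187 ]
hubT [0.4731 0.3261 0.058 ]
hubS [0.4766 0.3345 0.058 ]
gripT [0.5716 0.3302 0.106 ]
gripS [0.5735 0.3353 0.106 ]
restT [0.6073 0.3619 0.008 ]
restT [0.6055 0.295  0.008 ]
restT [0.4337 0.3009 0.008 ]
restT [0.4361 0.3673 0.008 ]
```

```bash
cat >> h.py <<'E'
H=np.array([.641,-.042]);YAW=-.271
def bar_pose(a,z=.176,r=.173,flip=0):
    p=YAW+np.pi+a
    return [*(H+r*np.array([np.cos(p),np.sin(p)])),z],down(p+np.pi/2+flip)
E
python3 - <<'E'
from h import *
from workcell import bot
for f in(0,np.pi):
    for a in(1.085,.5,0):
        q=bot.inverse_kinematics(*bar_pose(a,flip=f));print(f,a,None if q is None else np.round(q,2))
f=min((0,np.pi),key=lambda f:abs(bot.inverse_kinematics(*bar_pose(0.3,flip=f))[5]))
print("flip",f)
bot.goto(*bar_pose(1.085,.30,flip=f)); print(bot.current_clock())
bot.line_to(bar_pose(1.085,.176,flip=f)[0]); print(bot.current_contact_force())
bot.set_gripper(0,15)
print("open",bot.current_opening()*92,bot.current_grip_force(),bot.current_contact_force(),bot.current_clock())
if bot.current_opening()*92>18:
    a=1.085
    while a>-.06:
        a-= .17 if a>.2 else .02
        bot.line_to(*bar_pose(a,flip=f),max_speed=.12)
        F=np.array(bot.current_contact_force());print(round(a,3),np.round(F,1),round(bot.current_clock(),2))
        if np.linalg.norm(F[:2])>22:break
    c=bot.read_camera("top");cv2.imwrite("pics/top1.png",c["pixels"])
    i=cv2.resize(c["pixels"][225:375,280:480],None,fx=4,fy=4,interpolation=2);cv2.imwrite("pics/c3.png",i)
E
```

```text
0 1.085 [-0.53  0.1   1.69 -0.    1.35  0.23]
0 0.5 [-0.42 -0.08  1.88 -0.    1.35  0.92]
0 0 [-0.25 -0.1   1.89 -0.    1.35  1.6 ]
3.141592653589793 1.085 [-0.53  0.1   1.69 -0.    1.35 -2.92]
3.141592653589793 0.5 [-0.42 -0.08  1.88 -0.    1.35 -2.22]
3.141592653589793 0 [-0.25 -0.1   1.89  0.    1.35 -1.55]
flip 0
2.8167
[ 0.78759793  0.56484675 -0.42196621]
open 0.5473478956321346 0.7950920378789306 [-0.02684038 -0.29753398  1.15548749] 5.1417
```

Run:
```python
from h import *
from workcell import bot
print(bot.current_ee_pos(),bar_pose(1.085)[0])
w=bot.read_camera("wrist");t=bot.read_camera("top");pickle.dump((w,t),open("c1.pkl","wb"))
i=cv2.resize(t["pixels"][225:375,330:480],(440,440),interpolation=2)
cv2.imwrite("pics/c4.png",np.hstack([cv2.resize(w["pixels"],(360,270)).copy() if 0 else cv2.copyMakeBorder(cv2.resize(w["pixels"],(360,270)),0,170,0,0,0),i]))
```

```text
[ 0.52229727 -0.16783658  0.17618103] [np.float64(0.5222189307520206), np.float64(-0.16777781039717105), 0.176]
```

View pics/c4.png

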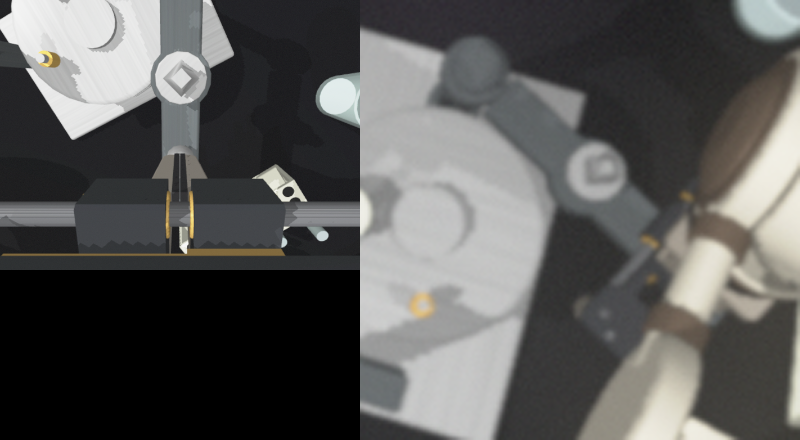

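Run:
```python
from h import *
w,t=pickle.load(open("c1.pkl","rb"))
print("TCP px",proj(w,[.5223,-.1678,.176]),"grasp",proj(w,[.5223,-.1678,.195]),"knobbase",proj(w,[.522,-.168,.172]))
print("tip",back(w,(323,142),.235),"coll",back(w,(322,138),.203))
print("cam",-np.array(w["R"]).T@np.array(w["t"]).ravel())
for z in(.172,.199):
  for v in(265,290,330,430): print(z,v,back(w,(320,v),z))
im=w["pixels"][220:460,220:420];cv2.imwrite("pics/c5.png",cv2.resize(im,None,fx=2.5,fy=2.5,interpolation=2))
```

```text
TCP px [319.81186744 277.43188982] grasp [319.93427924 291.06983059] knobbase [319.63058002 275.52551701]
tip [ 0.5682739  -0.12037117  0.235     ] coll [ 0.56922136 -0.11927828  0.203     ]
cam [ 0.56752336 -0.11910275  0.36928052]
0.172 265 [ 0.52598885 -0.16405098  0.172     ]
0.172 290 [ 0.5167578  -0.17382489  0.172     ]
0.172 330 [ 0.50137953 -0.19010753  0.172     ]
0.172 430 [ 0.45929083 -0.23467139  0.172     ]
0.199 265 [ 0.5316733  -0.15789932  0.199     ]
0.199 290 [ 0.52370562 -0.16633557  0.199     ]
0.199 330 [ 0.51043204 -0.18038975  0.199     ]
0.199 430 [ 0.47410364 -0.21885455  0.199     ]
```

View pics/c5.png

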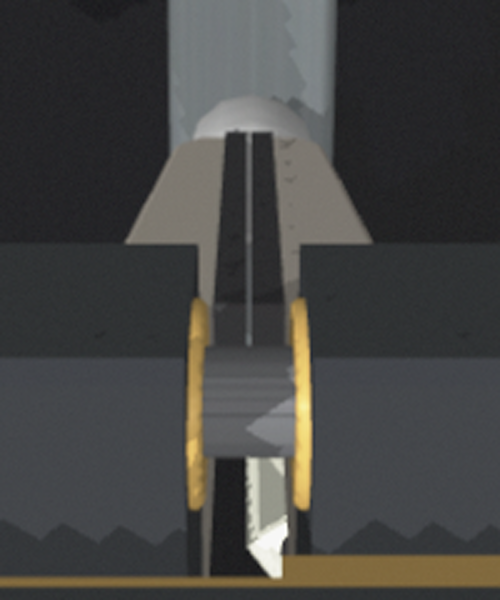

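Run:
```python
from h import *
from workcell import bot
P=bar_pose(1.085)[0]
bot.set_gripper(.7); a=bot.read_camera("wrist")
bot.line_to([P[0],P[1],.23]); b=bot.read_camera("wrist")
pickle.dump((a,b),open("c2.pkl","wb"))
cv2.imwrite("pics/c6.png",np.hstack([cv2.resize(x["pixels"][100:400,120:520],(400,300)) for x in(a,b)]))
print(bot.current_clock(),bot.current_opening())
```

```text
6.875 0.6978713004628155
```

View pics/c6.png

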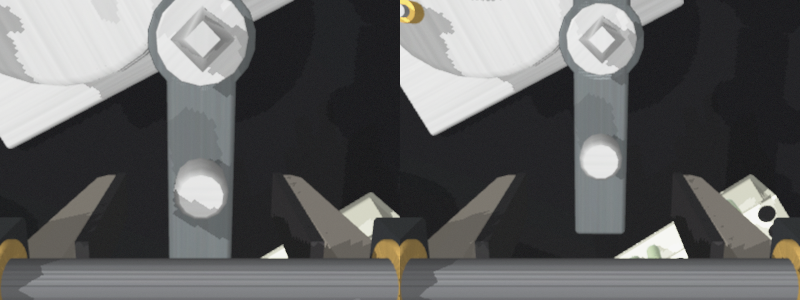

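Run:
```python
from h import *
a,b=pickle.load(open("c2.pkl","rb"))
P=[]
for n,c in(("a",a),("b",b)):
    g=c["pixels"].min(2); sub=g[220:340,270:370]
    n_,l,st,ce=cv2.connectedComponentsWithStats((sub>200).astype(np.uint8))
    for i in range(1,n_):
        if st[i,4]>60: print(n,st[i],ce[i]+[270,220],[np.round(back(c,ce[i]+[270,220],z),4) for z in(.175,.199)])
    print(n,"cam",-np.array(c["R"]).T@np.array(c["t"]).ravel())
```

```text
a [  27   55   46   35 1116] [321.16487455 290.48028674] [array([ 0.5177, -0.1735,  0.175 ]), array([ 0.5239, -0.1668,  0.199 ])]
a cam [ 0.56748709 -0.1190954   0.36910174]
b [ 32  24  36  34 963] [319.45275182 260.67082035] [array([ 0.5169, -0.1731,  0.175 ]), array([ 0.5218, -0.1679,  0.199 ])]
b cam [ 0.56741855 -0.11906     0.42270827]
```

Run:
```python
from h import *
from workcell import bot
P=bar_pose(1.085)[0]
for z in(.176,.166,.160):
    bot.set_gripper(.7)
    bot.line_to([P[0],P[1],z]); F=bot.current_contact_force()
    bot.set_gripper(0,15)
    o=bot.current_opening()*92
    print(z,np.round(F,1),"open",round(o,1),bot.current_grip_force(),np.round(bot.current_contact_force(),1),bot.current_ee_pos(),round(bot.current_clock(),2))
    if o>10:break
```

```text
0.176 [ 1.2 -0.2  0.7] open 0.4 0.82607701420784 [ 0.4 -0.1  2.2] [ 0.5223173  -0.16782157  0.17618397] 8.6
0.166 [-0.6 -1.2 -0.3] open 23.6 15.000020196894184 [ 0.8 -1.  -0.3] [ 0.52246583 -0.16801317  0.16611802] 10.57
```

Run:
```python
from h import *
from workcell import bot
Z=.155
bot.set_gripper(.6); bot.line_to(bar_pose(1.085,Z)[0]); bot.set_gripper(0,20)
print("open",bot.current_opening()*92,bot.current_grip_force(),np.round(bot.current_contact_force(),1))
a=1.085
while a>-.06 and bot.current_opening()*92>15:
    a-= .17 if a>.25 else .025
    bot.line_to(*bar_pose(a,Z),max_speed=.12)
    F=np.array(bot.current_contact_force());print(round(a,3),np.round(F,1),round(bot.current_opening()*92,1),round(bot.current_clock(),2))
    if np.linalg.norm(F[:2])>22:break
```

```text
open 24.018862611276912 19.999980241118465 [ 0.8 -0.5 -0.2]
0.915 [-1.7  3.3  1.6] 24.2 12.41
0.745 [1.7 4.6 2.3] 24.3 12.8
0.575 [3.8 4.1 0.8] 24.2 13.19
0.405 [5.1 4.  0.1] 24.0 13.58
0.235 [ 5.1  2.2 -0.3] 24.2 13.97
0.21 [ 5.1 -0.7 -2.1] 24.3 14.22
0.185 [ 4.5 -1.2 -2.7] 24.0 14.47
0.16 [ 4.9 -1.8 -2.3] 24.1 14.72
0.135 [ 4.7 -1.8 -1.2] 23.8 14.97
0.11 [ 5.5 -1.7 -0.9] 24.5 15.22
0.085 [ 4.5 -2.2 -2. ] 24.5 15.47
0.06 [ 4.2 -2.4 -0.9] 23.9 15.72
0.035 [ 4.6 -2.9 -1.8] 24.3 15.97
0.01 [ 4.3 -2.1 -1.7] 23.9 16.23
-0.015 [ 2.5 -6.  -0.8] 24.1 16.48
-0.04 [ -0.9 -20.   -0.9] 24.1 16.73
-0.065 [ -5.2 -35.   -0.5] 24.4 16.98
```

Run:
```python
from h import *
from workcell import bot
bot.line_to(*bar_pose(-.005,.155)); bot.set_gripper(.6)
bot.line_to(bar_pose(-.005,.24)[0],max_speed=.2)
a=bot.read_camera("wrist")
hub=np.array([.474,.332]);cy=-.033
g=hub+.040*np.array([np.cos(cy),np.sin(cy)])
for f in(np.pi/2,-np.pi/2):
    q=bot.inverse_kinematics([*g,.14],down(cy+f)); print(f,None if q is None else np.round(q,2))
    for s in(.43,-1.14,2.0):
        q=bot.inverse_kinematics([.54+.04*np.cos(s),-.014+.04*np.sin(s),.22],down(s+f)); print(" ",s,None if q is None else np.round(q,2))
f=-np.pi/2 if abs(bot.inverse_kinematics([*g,.14],down(cy-np.pi/2))[5])<abs(bot.inverse_kinematics([*g,.14],down(cy+np.pi/2))[5]) else np.pi/2
print(f)
bot.goto([*g,.17],down(cy+f)); b=bot.read_camera("wrist"); t=bot.read_camera("top")
pickle.dump((a,b,t),open("c3.pkl","wb")); print(bot.current_clock())
A=a["pixels"]; B=b["pixels"]
p=proj(a,[.54,-.014,.22]);q=proj(b,[g[0],g[1],.05]);print(p,q)
crop=lambda im,p,w,h:cv2.getRectSubPix(im,(w,h),tuple(map(float,p)))
cv2.imwrite("pics/c7.png",np.hstack([cv2.resize(crop(A,p,120,160),(450,600),interpolation=2),cv2.resize(B,(350,262))if 0 else cv2.copyMakeBorder(cv2.resize(B,(350,262)),0,338,0,0,0)]))
np.save("p.npy",p)
```

```text
1.5707963267948966 [ 0.37  0.29  1.54 -0.    1.31 -1.16]
  0.43 [-0.2   0.14  1.56  0.    1.44 -2.21]
  -1.14 [-0.31  0.1   1.61 -0.    1.44 -0.74]
  2.0 [-0.19  0.01  1.7  -0.    1.43  2.52]
-1.5707963267948966 [ 0.37  0.29  1.54 -0.    1.31  1.98]
  0.43 [-0.2   0.14  1.56  0.    1.44  0.94]
  -1.14 [-0.31  0.1   1.61 -0.    1.44  2.4 ]
  2.0 [-0.19  0.01  1.7  -0.    1.43 -0.62]
1.5707963267948966
20.9167
[320.88642069 135.56961793] [319.14902111 227.15278314]
```

View pics/c7.png

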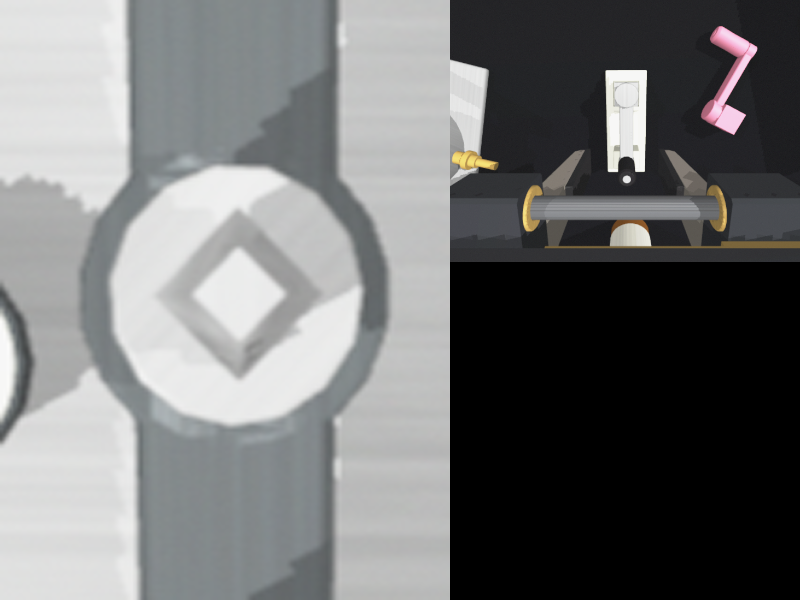

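```bash
cat > m.py <<'E'
from h import *
a,b,t=pickle.load(open("c3.pkl","rb"));p=np.load("p.npy")
im=lambda u,v:(p[0]+(u-225)/3.75,p[1]+(v-300)/3.75)
C=np.array([back(a,im(*x),.227)[:2] for x in[(237,208),(157,296),(241,378),(322,292)]])
c2=np.array([back(a,im(*x),.235)[:2] for x in[(238,247),(192,297),(241,343),(285,293)]])
shaft=(C.mean(0)+c2.mean(0))/2
e=C-np.roll(C,-1,0);ang=np.arctan2(e[:,1],e[:,0])
syaw=np.angle(np.exp(4j*ang).sum())/4
if __name__=="__main__":
    print(C.mean(0),c2.mean(0),"side",np.linalg.norm(e,axis=1),"yaw",syaw,ang)
    print("geom centre",H-.105*np.array([np.cos(YAW),np.sin(YAW)]))
    g=cv2.cvtColor(b["pixels"],cv2.COLOR_BGR2GRAY)
    g=cv2.resize(g[140:220,280:360],None,fx=4,fy=4,interpolation=2)
    cc=cv2.HoughCircles(g,cv2.HOUGH_GRADIENT,1,30,param1=60,param2=18,minRadius=50,maxRadius=110)
    print(cc)
    if cc is not None:
        for x in cc[0][:3]:
            u=(280+x[0]/4,140+x[1]/4);print(u,x[2]/4,back(b,u,.058))
    print("hub eye",back(b,(321.8,174),.058),"grip",back(b,(323.6,327),.106))
    i=cv2.resize(b["pixels"][120:360,240:400],(400,600),interpolation=2)
    cv2.imwrite("pics/c8.png",np.hstack([i,cv2.cvtColor(cv2.resize(g,(400,400)),8) if 0 else np.zeros_like(i)])[:,:400])
E
python3 m.py
```

```text
[ 0.54014764 -0.015939  ] [ 0.53993771 -0.01573781] side [0.01508703 0.01516218 0.01518365 0.01523176] yaw 0.5344062936141605 [-1.03550331  0.53263714  2.10150956 -2.60261076]
geom centre [ 0.53983211 -0.01389202]
[[[169.5 138.5  87.4]
  [200.5 137.5  99.5]
  [166.5  99.5  91.8]
  [141.5 126.5  66.3]]]
(np.float32(322.375), np.float32(174.625)) 21.85 [0.47250451 0.33450426 0.058     ]
(np.float32(330.125), np.float32(174.375)) 24.875 [0.47251822 0.34026318 0.058     ]
(np.float32(321.625), np.float32(164.875)) 22.95 [0.46535421 0.33418198 0.058     ]
hub eye [0.4720303  0.33409243 0.058     ] grip [0.57220977 0.33175074 0.106     ]
```

View pics/c8.png

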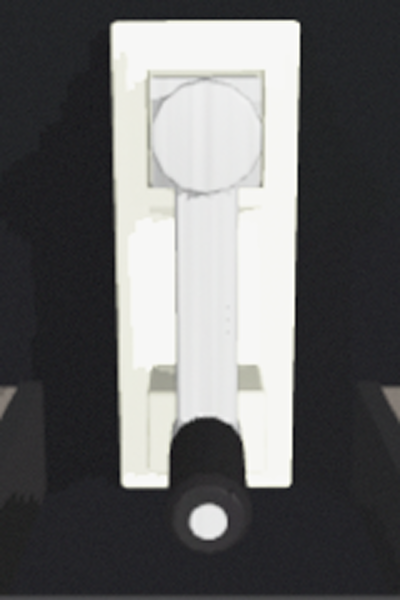

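```bash
cat >> h.py <<'E'
HUB=np.array([.472,.334]);CY=-.03
u2=lambda a:np.array([np.cos(a),np.sin(a)])
E
python3 - <<'E'
from m import *
from workcell import bot
f=np.pi/2; g=HUB+.042*u2(CY)
say=lambda n:print(n,np.round(bot.current_contact_force(),1),round(bot.current_opening()*92,1),np.round(bot.current_ee_pos(),4),round(bot.current_clock(),2))
bot.line_to([*g,.04],down(CY+f),max_speed=.2);say("above")
bot.line_to([*g,.012],max_speed=.1);say("down")
bot.set_gripper(0,50);say("grip")
bot.hold(.1)
if bot.current_opening()*92>14:
    bot.line_to([*g,.06],max_speed=.1);say("lift")
    bot.line_to([*g,.27],max_speed=.25);say("up")
    w=bot.read_camera("wrist"); pickle.dump(w,open("c4.pkl","wb"))
    G=cv2.cvtColor(w["pixels"],6); cc=cv2.HoughCircles(G[0:260,220:420],3,1,30,param1=60,param2=18,minRadius=18,maxRadius=60)
    hp=proj(w,[*HUB,.27-.012+.058]);print("expected hub px",hp)
    if cc is not None:
        for x in cc[0][:4]: u=(220+x[0],x[1]);print(u,x[2],back(w,u,.316))
    cv2.imwrite("pics/c9.png",cv2.resize(w["pixels"][0:320,160:480],(600,600)))
E
```

```text
above [0.2 1.1 0.5] 55.3 [0.5151 0.3331 0.0414] 21.72
down [ 0.2 -0.8 -0.4] 55.1 [0.5139 0.3327 0.0119] 22.15
grip [ 0.1 -0.5  0.8] 19.2 [0.5141 0.3328 0.0122] 22.77
lift [-0.1  0.  -5.5] 19.8 [0.5136 0.3326 0.0596] 23.51
up [-0.3 -0.5 -4.4] 19.3 [0.513  0.3323 0.2675] 24.5
expected hub px [319.24095978 212.9789786 ]
(np.float32(318.5), np.float32(209.5)) 44.9 [0.47072467 0.33377217 0.316     ]
```

Run:
```python
from m import *
from workcell import bot
f=np.pi/2; s=-1.036; S=shaft; print(S,syaw-np.pi/2)
s=syaw-np.pi/2
g=S+.042*u2(s); R=down(s+f)
say=lambda n:print(n,np.round(bot.current_contact_force(),1),np.round(bot.current_ft_torque(),2),round(bot.current_opening()*92,1),np.round(bot.current_ee_pos(),4),round(bot.current_clock(),2))
bot.goto([*g,.27],R); say("over")
bot.line_to([*g,.242],max_speed=.1);bot.hold(.1);say("above")
z=.242
while z>.2072:
    z-=.005
    bot.line_to([*g,z],max_speed=.05);say(round(z,4))
    F=np.array(bot.current_contact_force())
    if abs(F[2]+4.5)>18 or np.linalg.norm(F[:2])>18: break
```

```text
[ 0.54004268 -0.01583841] -1.036390033180736
over [ 0.5  0.  -3.8] [-0.08 -0.   -0.  ] 19.5 [ 0.5615 -0.0509  0.2699] 25.99
above [ 0.8  0.4 -4.5] [-0.13 -0.05  0.04] 19.2 [ 0.5619 -0.0519  0.2428] 26.52
0.237 [-0.2  0.3 -4.2] [-0.09  0.03  0.03] 19.3 [ 0.5613 -0.0519  0.2368] 26.77
0.232 [-0.8  0.1 -3.4] [-0.1  -0.01  0.02] 19.8 [ 0.5611 -0.0519  0.2315] 27.02
0.227 [ 0.4 -0.4 -3.4] [-0.05  0.   -0.02] 19.4 [ 0.5611 -0.0519  0.2265] 27.27
0.222 [-0.4 -0.8 -5. ] [-0.08 -0.01 -0.04] 19.6 [ 0.5611 -0.0519  0.2215] 27.52
0.217 [ 0.  -0.7 -4.6] [-0.06  0.05 -0.04] 19.6 [ 0.5611 -0.0519  0.2165] 27.77
0.212 [ 0.3 -0.2 -3.5] [-0.08 -0.01  0.03] 19.5 [ 0.5612 -0.0519  0.2115] 28.02
0.207 [-0.3 -0.4 -3.6] [-0.06 -0.01 -0.  ] 19.2 [ 0.5611 -0.0519  0.2065] 28.27
```

Run:
```python
from m import *
from workcell import bot
s=syaw-np.pi/2; g=shaft+.042*u2(s)
say=lambda n:print(n,np.round(bot.current_contact_force(),1),round(bot.current_opening()*92,1),np.round(bot.current_ee_pos(),4),round(bot.current_clock(),2))
z=.207
while z>.198:
    z-=.0015; bot.line_to([*g,z],max_speed=.05);say(round(z,4))
    if bot.current_contact_force()[2]>6: break
bot.set_gripper(.45); say("released")
bot.line_to([*g,.31],max_speed=.25); w=bot.read_camera("wrist");t=bot.read_camera("scene");say("up")
pickle.dump((w,t),open("c5.pkl","wb"))
i=cv2.resize(w["pixels"],(400,300)); j=cv2.resize(t["pixels"][190:290,180:313],(400,300),interpolation=2)
cv2.imwrite("pics/c10.png",np.hstack([i,j]))
```

```text
0.2055 [ 0.9  0.4 -4.3] 18.8 [ 0.5614 -0.052   0.2054] 28.52
0.204 [ 0.5 -1.5 -2.8] 19.9 [ 0.5617 -0.0521  0.2043] 28.77
0.2025 [-0.3 -2.2  3.9] 19.5 [ 0.562  -0.0524  0.2039] 29.02
0.201 [-3.2 -1.7 10. ] 19.4 [ 0.5623 -0.0526  0.2035] 29.27
released [-0.9 -0.  -0.2] 41.7 [ 0.5613 -0.0519  0.2007] 29.78
up [-0.2 -0.8 -1. ] 41.7 [ 0.5603 -0.0517  0.3071] 30.47
```

View pics/c10.png

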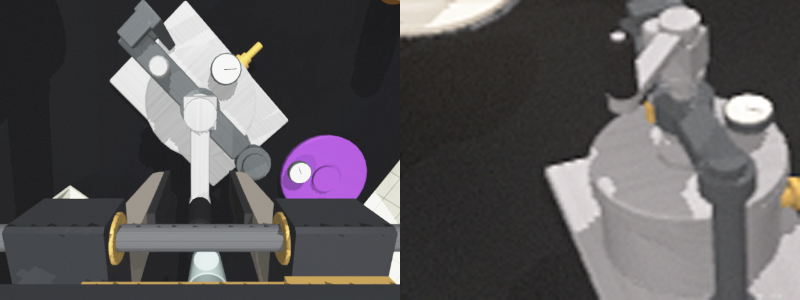

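```bash
cat > wind.py <<'E'
from m import *
from workcell import bot
s=syaw-np.pi/2;R=down(s+np.pi/2)
def pose(th,z0=.233): return [*(shaft+.1*u2(s-th)),z0-.008*min(th,15.7)/(2*np.pi)]
def state(th):
    F=np.array(bot.current_contact_force());e=u2(s-th);tan=np.array([e[1],-e[0]])
    return np.array([F[:2]@e,F[:2]@tan,F[2]])
E
python3 - <<'E'
from wind import *
assert all(bot.inverse_kinematics(pose(t),R) is not None for t in np.arange(0,6.3,.5))
p=pose(0)
bot.line_to([p[0],p[1],.31],R,max_speed=.2); bot.line_to(p,max_speed=.12)
print(np.round(bot.current_contact_force(),1)); bot.set_gripper(0,30)
print("open",bot.current_opening()*92,np.round(bot.current_contact_force(),1),round(bot.current_clock(),2))
th=0
while th<14.9 and bot.current_opening()*92>18:
    th+=.3; bot.line_to(pose(th),max_speed=.14)
    f=state(th)
    if int(th/.3+.5)%4==0: print(round(th,2),np.round(f,1),round(bot.current_opening()*92,1),round(bot.current_clock(),2))
    if np.linalg.norm(f)>30: print("stop",th,f);break
E
```

```text
[0.4 0.  0.5]
open 23.584600245761973 [ 0.4 -0.9  1.9] 32.1
1.2 [3.9 0.5 6.7] 24.0 33.57
2.4 [10.5 -0.2 14.4] 23.8 35.03
3.6 [7.  1.3 8.8] 23.9 36.5
4.8 [1.3 1.7 7.2] 23.9 37.97
6.0 [-0.4  1.3  5.4] 23.9 39.43
7.2 [-1.9 -0.1  5.7] 24.3 40.9
8.4 [ 9.4  0.  12.4] 23.5 42.37
9.6 [ 7.7 -0.1 11. ] 24.1 43.83
10.8 [0.6 0.8 7.8] 23.8 45.3
12.0 [-0.2  0.4  6.3] 23.8 46.77
13.2 [ 1.5 -0.7  6.5] 24.0 48.23
```

Run:
```python
from wind import *
th=14.9 if 0 else 15.0
print(np.round(np.array(bot.current_ee_pos())-pose(th),4))
c0=None
while th<15.95:
    th+=.1 if th<15.55 else .03
    bot.line_to(pose(th),max_speed=.06); f=state(th)
    act=np.array(bot.current_ee_pos())[:2]-shaft
    print(round(th,2),np.round(f,1),"lag",round(float(np.angle(np.exp(1j*((s-np.arctan2(act[1],act[0]))-th)))),3),round(bot.current_clock(),2))
    if f[1]<-22 or np.linalg.norm(f)>40:break
```

```text
[ 0.0104 -0.0864  0.0003]
15.1 [ 0.3 -0.3  0.2] lag -0.002 51.08
15.2 [ 0.9 -0.7  0.4] lag 0.003 51.4
15.3 [ 0.2 -1.   0.2] lag 0.003 51.72
15.4 [-0.1  0.4  0.2] lag 0.003 52.03
15.5 [ 0.2 -0.5  0.7] lag 0.003 52.35
15.6 [-0.2  0.2 -0. ] lag 0.002 52.67
15.63 [ 0.1 -0.8  0.4] lag 0.001 52.92
15.66 [ 0.3 -0.9  0.2] lag 0.001 53.17
15.69 [-0.8 -0.   0. ] lag 0.001 53.42
15.72 [ 0.2 -0.5  0.4] lag 0.001 53.67
15.75 [-0.5 -0.8  0.4] lag 0.001 53.92
15.78 [-0.5 -0.5 -0.3] lag 0.001 54.17
15.81 [ 0.9 -0.1  0.6] lag 0.001 54.42
15.84 [ 0.5 -0.3 -0.4] lag 0.001 54.67
15.87 [-0.8 -0.5  1. ] lag 0.001 54.92
15.9 [0.5 0.6 0.1] lag 0.001 55.17
15.93 [ 0.2 -0.3  0.8] lag 0.001 55.42
15.96 [1.2 0.3 0.1] lag 0.001 55.67
```

```bash
cat > polar.py <<'E'
from wind import *
def table(c,z,step=10):
    g=cv2.GaussianBlur(cv2.cvtColor(c["pixels"],6),(3,3),0)
    for a in np.arange(0,360,step):
        r_=[]
        for r in np.arange(.03,.121,.01):
            u,v=proj(c,[*(shaft+r*u2(s-np.radians(a))),z]); u,v=int(round(u)),int(round(v))
            r_.append(f"{g[v,u]:4d}" if 0<=v<480 and 0<=u<640 else "   .")
        print(f"{a:4d}"+"".join(r_))
E
python3 - <<'E'
from polar import *
p=bot.current_ee_pos()
bot.line_to([p[0],p[1],.30],max_speed=.3)
d={n:bot.read_camera(n) for n in("wrist","top","scene")};pickle.dump(d,open("c6.pkl","wb"))
for n in d: cv2.imwrite(f"pics/z_{n}.png",d[n]["pixels"])
print(bot.current_clock(),p,"opening",bot.current_opening())
for n in("top","wrist"): print(n);table(d[n],.231)
print("before, wrist");table(pickle.load(open("c5.pkl","rb"))[0],.249,20)
E
```

```text
56.2583 [0.51228778 0.0802249  0.21299061] opening 0.006308799173278833
top
   0 150 149 148 145 146 146 145  70  40  38
  10 149 150 148 145 148 139  46  43  38  36
  20 148 149 149 147 146  51  43  42  39  39
  30 150 148 147 147  97  46  43  40  40  38
  40 177 150 149 182  55  45  43  43  40  39
  50 195 189 173 174 162 154 128  48  86  44
  60 197 196 186 180 179 175 150  49  43  45
  70 187 173 152 151 135  50  48  46  50  48
  80 150 153 152 151 174  98  53  53  50  50
  90 122 152 150 152 152 183 131  53  53  52
 100  85 131 154 154 152 180 191 192 142  52
 110  92  88 144 152 156 168 196 196 194 193
 120 120 102  91 132 157 155 190 195 198 196
 130 210 213 217 216 207 178 100 101 177 211
 140 233 232 230 225 219 209 123 117 131 227
 150 234 234 231 224 211 166 173  97  83  81
 160 235 235 214 146 205 215 201 192 177 182
 170 236 223 147 226 229 224 217 210 180  89
 180 233 172 226 234 233 230 227 223 218 212
 190 226 164 236 235 235 234 233 232 230 227
 200 207 204 237 236 236 236 236 235 235 234
 210 194 211 236 236 236 236 236 236 236 236
 220 188 218 234 234 234 234 234 2
[... 2345 characters left out ...]
9  30  37  39  48  72 105
  60 190 184  31  32  30  38  38  38  39  39
  80 188 190 214  39  39  39  39  40  39  40
 100 186 188 185 233 154  38  39  39  38  40
 120 109 182 192 234 234 233  38  39  39  40
 140 133 133 129 235 138 104 133 136  38  40
 160 136 129 237 230 111 225 184  38   .   .
 180 231 224 230 231 238 230  37  38   .   .
 200 172 242 247 200  35  36  36  36   .   .
 220 170 247 247 169 225 224  35  36  38  37
 240 171 224 223 226  36  37  36  37  36  36
 260 223 220 223 224 225  36  35  36  36  36
 280 226 222 221 219 222 224  37  37  37  38
 300 130 123 123 199 121 107  37  54 115 246
 320 130 130 128  78  98 130  98  41  53  53
 340 188 188 186 185 168  30  38  39  35  35
```

Run:
```python
from polar import *
c=pickle.load(open("c6.pkl","rb"))["top"];g=cv2.cvtColor(c["pixels"],6)
for a in range(36,84,3):
    o=[]
    for r in(.03,.04,.05,.06,.07,.08,.088,.1,.112):
        q=proj(c,[*(shaft+r*u2(s-np.radians(a))),.2318]);o.append(int(cv2.getRectSubPix(g,(1,1),tuple(map(float,q)))[0,0]))
    q=[int(cv2.getRectSubPix(g,(1,1),tuple(map(float,proj(c,[*(shaft+.1*u2(s-np.radians(a))),z]))))[0,0]) for z in(.25,.27,.284,.288)]
    print(a,o,"sleeve",q)
for th in(13.4,13.53,13.7): print(th,[None if (q:=bot.inverse_kinematics(pose(th),down(s-th+4*np.pi+np.pi/2))) is None else np.round(q,2)])
q=bot.inverse_kinematics(pose(15.75),down(s-15.75+4*np.pi+np.pi/2));print(q)
```

```text
36 [155, 150, 149, 178, 66, 45, 44, 42, 39] sleeve [40, 42, 39, 40]
39 [167, 147, 151, 184, 58, 46, 43, 43, 39] sleeve [40, 41, 38, 39]
42 [182, 155, 147, 183, 57, 46, 45, 42, 39] sleeve [41, 38, 40, 39]
45 [191, 176, 151, 177, 57, 46, 44, 42, 39] sleeve [41, 41, 40, 40]
48 [192, 190, 169, 170, 121, 86, 63, 42, 47] sleeve [43, 41, 40, 39]
51 [195, 192, 176, 176, 171, 166, 151, 47, 128] sleeve [52, 57, 50, 46]
54 [196, 194, 178, 178, 176, 175, 142, 48, 133] sleeve [72, 122, 129, 126]
57 [196, 196, 180, 178, 177, 178, 151, 45, 53] sleeve [53, 106, 142, 143]
60 [197, 196, 184, 180, 179, 177, 172, 48, 42] sleeve [45, 49, 61, 67]
63 [198, 196, 191, 184, 166, 136, 106, 64, 45] sleeve [53, 46, 44, 45]
66 [196, 195, 182, 162, 122, 55, 48, 45, 47] sleeve [46, 43, 42, 42]
69 [194, 181, 156, 151, 130, 49, 48, 46, 49] sleeve [45, 47, 47, 46]
72 [188, 162, 151, 152, 152, 50, 46, 47, 50] sleeve [47, 49, 49, 49]
75 [175, 153, 153, 151, 166, 52, 49, 50, 50] sleeve [50, 52, 52, 52]
78 [159, 154, 151, 151, 172, 70, 51, 54, 50] sleeve [52, 52, 52, 51]
81 [149, 154, 152, 150, 173, 112, 54, 52, 51] sleeve [52, 51, 53, 53]
13.4 [array([-0.45,  0.01,  1.71, -0.  ,  1.43, -0.15])]
13.53 [array([-0.45, -0.03,  1.75, -0.  ,  1.43, -0.02])]
13.7 [array([-0.45, -0.07,  1.79, -0.  ,  1.43,  0.15])]
[-9.74815516e-02 -5.89793507e-02  1.77974529e+00 -4.44089210e-16
  1.42082671e+00  2.55174154e+00]
```

Run:
```python
from wind import *
Z0=.235; T0=13.547
ori=lambda th:down(s-th+4*np.pi+np.pi/2)
op=lambda:bot.current_opening()*92
bot.set_gripper(.45); p=pose(T0,Z0)
bot.line_to([p[0],p[1],.30],ori(T0),max_speed=.3); bot.line_to(p,max_speed=.2)
print(np.round(bot.current_contact_force(),1)); bot.set_gripper(0,45)
print("open",op(),np.round(bot.current_contact_force(),1),round(bot.current_clock(),2))
th=T0
while op()>18 and th<15.9:
    th+=.25 if th<15.2 else .07
    bot.line_to(pose(th,Z0),ori(th),max_speed=.13 if th<15.3 else .05); f=state(th)
    print(round(th,2),np.round(f,1),round(op(),1),round(bot.current_clock(),2))
    if f[1]<-20 or np.linalg.norm(f)>45:break
```

```text
[ 0.7 -0.5  0.1]
open 23.662619285659375 [ 1.9 -1.2  3.4] 59.1
13.8 [ -9.1 -35.4  -9. ] 23.8 59.5
```

Run:
```python
from wind import *
e=np.array(bot.current_ee_pos());a=e[:2]-shaft
print(e,np.linalg.norm(a),s-np.arctan2(a[1],a[0])+4*np.pi,state(13.8),bot.current_clock(),bot.current_opening()*92,bot.current_ft_torque())
c=bot.read_camera("top");pickle.dump(c,open("c7.pkl","wb"));g=cv2.cvtColor(c["pixels"],6)
for b in range(40,96,4):
    print(b,[int(cv2.getRectSubPix(g,(1,1),tuple(map(float,proj(c,[*(shaft+r*u2(s-np.radians(b))),.2318]))))[0,0]) for r in(.03,.04,.05,.06,.07,.08,.088,.1,.112)])
```

```text
[ 0.48623809 -0.09864235  0.22152828] 0.09874931119995954 13.676999506054079 [ -9.20487918 -35.36587245  -8.99153492] 59.5 23.808775505853898 [-3.43087878 -5.79128136  0.00588798]
40 [148, 149, 150, 185, 63, 75, 89, 99, 217]
44 [148, 148, 150, 186, 61, 77, 92, 97, 230]
48 [155, 146, 150, 188, 62, 79, 93, 102, 235]
52 [177, 159, 150, 174, 64, 81, 94, 112, 237]
56 [193, 187, 170, 160, 110, 84, 93, 118, 237]
60 [198, 195, 182, 181, 179, 85, 94, 119, 236]
64 [200, 192, 184, 184, 182, 87, 94, 116, 234]
68 [201, 190, 184, 186, 187, 118, 90, 107, 228]
72 [202, 194, 185, 182, 173, 90, 86, 101, 226]
76 [202, 195, 169, 155, 169, 68, 78, 93, 219]
80 [197, 173, 151, 152, 177, 101, 78, 114, 181]
84 [185, 154, 152, 150, 171, 129, 82, 90, 104]
88 [165, 152, 152, 151, 153, 171, 143, 77, 96]
92 [154, 150, 150, 153, 152, 189, 188, 95, 91]
```

Run:
```python
from wind import *
Z0=.235
ori=lambda th:down(s-th+4*np.pi+np.pi/2)
bot.set_gripper(0,60)
def rep(th):
    a=np.array(bot.current_ee_pos())[:2]-shaft; act=s-np.arctan2(a[1],a[0])+4*np.pi
    f=state(act);print(round(th,2),"act",round(act,3),"r",round(np.linalg.norm(a),4),np.round(f,1),round(bot.current_opening()*92,1),round(bot.current_clock(),2));return f
rep(13.8)
for th in(13.85,13.9,13.95):
    bot.line_to(pose(th,Z0),ori(13.8),max_speed=.05); f=rep(th)
    if f[1]<-62 or np.linalg.norm(f)>75 or bot.current_opening()*92<18:break
c=bot.read_camera("top");pickle.dump(c,open("c8.pkl","wb"))
```

```text
13.8 act 13.675 r 0.0989 [ -4.4 -36.3  -9.3] 23.4 59.77
13.85 act 13.734 r 0.0989 [ -4.1 -32.6  -6.5] 23.5 60.02
13.9 act 13.758 r 0.0985 [ -5.  -42.1 -10.3] 23.3 60.27
13.95 act 13.832 r 0.0987 [ -3.9 -30.   -4.1] 23.6 60.52
```

Run:
```python
from wind import *
Z0=.235
ori=lambda th:down(s-th+4*np.pi+np.pi/2)
def rep(th):
    a=np.array(bot.current_ee_pos())[:2]-shaft; act=s-np.arctan2(a[1],a[0])+4*np.pi
    f=state(act);print(round(th,2),"act",round(act,3),"r",round(np.linalg.norm(a),4),np.round(f,1),round(bot.current_opening()*92,1),round(bot.current_clock(),2));return f
th=13.95
while th<14.5:
    th+=.07; bot.line_to(pose(th,Z0),ori(th-.12),max_speed=.05); f=rep(th)
    if f[1]<-62 or np.linalg.norm(f)>75 or bot.current_opening()*92<18:break
```

```text
14.02 act 13.872 r 0.0983 [ -4.1 -39.8  -7.8] 23.4 60.87
14.09 act 13.916 r 0.0978 [ -4.9 -49.6 -10.4] 23.4 61.16
14.16 act 14.046 r 0.0984 [ -1.3 -25.5   0.9] 23.3 61.45
14.23 act 14.096 r 0.0981 [ -0.8 -34.6  -1. ] 23.7 61.74
14.3 act 14.252 r 0.0991 [ 2.7 -2.5 12. ] 23.5 62.03
14.37 act 14.32 r 0.099 [ 2.9 -9.3 11.3] 23.5 62.33
14.44 act 14.432 r 0.0998 [ 5.1  2.  12.2] 23.7 62.62
14.51 act 14.509 r 0.1001 [ 5.7  1.1 11. ] 23.4 62.91
```

Run:
```python
from wind import *
d={n:bot.read_camera(n) for n in("top","scene")};pickle.dump(d,open("c9.pkl","wb"));print(bot.current_clock(),np.round(bot.current_ee_pos(),4))
S0=pickle.load(open("c5.pkl","rb"))[1];S1=pickle.load(open("c6.pkl","rb"))["scene"];S2=d["scene"]
for n,S in(("fit",S0),("13.55",S1),("now",S2)):
    g=cv2.cvtColor(S["pixels"],6).astype(int)
    print(n,{z:np.round(proj(S,[*shaft,z]),1).tolist() for z in(.25,.233,.26)})
    u=int(round(proj(S,[*shaft,.24])[0]))
    print("  rows185-225 cols",u-6,u,u+6);
    for k in(-6,0,6):print("  ",g[182:226,u+k].tolist())
c=d["top"];g=cv2.cvtColor(c["pixels"],6)
for b in range(60,170,6):
    print(b,[int(cv2.getRectSubPix(g,(1,1),tuple(map(float,proj(c,[*(shaft+r*u2(s-np.radians(b))),.23]))))[0,0]) for r in(.025,.03,.04,.05,.06,.07,.08)])
```

```text
63.0083 [ 0.4413 -0.0321  0.2187]
fit {0.25: [271.7, 195.5], 0.233: [272.1, 201.3], 0.26: [271.5, 192.1]}
  rows185-225 cols 266 272 278
   [41, 43, 41, 40, 41, 53, 108, 116, 118, 114, 121, 87, 127, 169, 199, 202, 165, 154, 152, 216, 220, 218, 216, 218, 217, 218, 222, 224, 203, 170, 129, 122, 127, 116, 123, 117, 130, 120, 115, 108, 90, 86, 89, 85]
   [40, 41, 42, 41, 36, 55, 101, 118, 137, 116, 180, 216, 218, 218, 216, 217, 220, 222, 162, 151, 197, 179, 129, 129, 125, 128, 136, 139, 137, 143, 148, 149, 150, 146, 159, 150, 148, 141, 140, 149, 153, 122, 96, 91]
   [39, 43, 40, 39, 42, 39, 41, 46, 49, 46, 40, 87, 181, 225, 232, 205, 161, 129, 118, 126, 139, 143, 146, 128, 115, 119, 122, 121, 121, 122, 122, 120, 125, 135, 130, 132, 131, 132, 129, 129, 119, 117, 112, 120]
13.55 {0.25: [271.7, 195.5], 0.233: [272.1, 201.3], 0.26: [271.5, 192.1]}
  rows185-225 cols 266 272 278
   [40, 41, 42, 42, 34, 54, 114, 123, 120, 119, 123, 96, 81, 71, 199, 223, 223, 221, 213, 205, 185, 162, 187, 208, 164, 150, 149, 119, 113, 114, 112, 112, 113, 112, 115, 116, 124, 127, 108, 87, 87, 82, 81, 79]
   [39,
[... 1179 characters left out ...]

66 [150, 152, 150, 151, 152, 115, 86]
72 [150, 151, 144, 151, 137, 135, 144]
78 [146, 146, 131, 146, 127, 152, 165]
84 [143, 135, 140, 152, 122, 168, 187]
90 [151, 134, 148, 164, 166, 148, 201]
96 [170, 141, 156, 174, 189, 162, 192]
102 [180, 154, 164, 185, 199, 211, 164]
108 [183, 158, 147, 190, 208, 216, 224]
114 [183, 171, 88, 153, 204, 222, 226]
120 [184, 182, 95, 86, 124, 184, 224]
126 [183, 179, 125, 81, 89, 94, 111]
132 [175, 148, 112, 84, 86, 91, 93]
138 [147, 120, 111, 107, 99, 91, 85]
144 [130, 115, 111, 110, 121, 175, 116]
150 [140, 113, 109, 105, 104, 114, 143]
156 [149, 114, 106, 111, 153, 200, 197]
162 [149, 121, 111, 175, 190, 188, 187]
168 [140, 120, 158, 190, 182, 184, 190]
```

Run:
```python
from wind import *
ori=lambda th:down(s-th+4*np.pi+np.pi/2)
def rep(th):
    a=np.array(bot.current_ee_pos())-[*shaft,0]; act=s-np.arctan2(a[1],a[0])+4*np.pi
    f=state(act);print(round(th,2),"act",round(act,3),"z",round(a[2],4),np.round(f,1),round(bot.current_opening()*92,1),round(bot.current_clock(),2));return f
th=14.51
while th<15.6:
    th+=.12; bot.line_to([*pose(th)[:2],.219],ori(th),max_speed=.06); f=rep(th)
    if f[1]<-15 or bot.current_opening()*92<18:break
d=bot.read_camera("scene");pickle.dump(d,open("c10.pkl","wb"));g=cv2.cvtColor(d["pixels"],6).astype(int)
for k in(266,272,278):print(g[190:206,k].tolist())
```

```text
14.63 act 14.631 z 0.2193 [0.  0.2 3.2] 23.7 63.4
14.75 act 8.465 z 0.2192 [-0.2  0.1  2.6] 23.1 63.75
14.87 act 8.582 z 0.2191 [-0.5 -0.9  2.4] 23.6 64.1
14.99 act 8.703 z 0.2191 [-0.6 -2.   2.2] 23.6 64.45
15.11 act 8.808 z 0.2191 [-0.9 -7.1  4.6] 23.2 64.8
15.23 act 8.885 z 0.2191 [  1. -22.   8.] 23.7 65.15
[127, 116, 115, 96, 80, 70, 139, 160, 160, 160, 168, 157, 151, 144, 140, 139]
[219, 218, 218, 217, 218, 221, 201, 158, 152, 154, 156, 157, 159, 162, 167, 151]
[45, 43, 45, 44, 44, 45, 45, 35, 87, 138, 156, 160, 159, 151, 130, 127]
```

Run:
```python
from wind import *
bot.set_gripper(.5); p=bot.current_ee_pos()
print(np.round(bot.current_contact_force(),1))
bot.line_to([p[0],p[1],.32],max_speed=.3)
print(np.round(bot.current_contact_force(),1),bot.current_clock()); print(bot.job_done())
```

```text
[-2.  -2.4  1.4]
[-0.4  0.4 -1.2] 66.1917
the job is handed in; nothing more can be done
None
```

I handed the job in at 66.2 s: the bar is in the catch and the crank is left on the screw. The crank was wound clockwise to a firm stop that I take to be home, but force and scene-camera readings suggest that I over-drove it there. It seems to have slipped a quarter turn on the square before stopping again, so neither the screw being fully home nor the crank being fully seated is confirmed by a final picture. The tube rack, bottle and beaker were never approached.

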